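# Set out the bearing kit on the workshop bench

## Task

Set out the kit for a bearing job: lay the bright new bearing flat and centred on top of the round wooden block and put the brass bush upright into its bore with the flange resting fully on the bearing, and stand the yellow oil bottle midway between the block and the blue parts dish. Stand the metal socket upright on the bench directly behind the block, and the grease tub upright directly to the left of the socket, each with a gap of about 25 mm to its neighbour; behind and left are as the robot sees them, behind being farther from it, straight across the bench. Leave the rusty old bearing, the spanner and the mug where they are.

Things in the scene. Friction and masses are not known exactly. Their poses are not given: they have to be found in the camera images.
- block: ANCHOR, fixed: round block of pale wood, plain flat top, diameter 80, height 40. Origin: centre of its underside, on the bench. Its axes are those of the world (x away from the robot, y to the robot's left).
- dish: ANCHOR, fixed: blue round magnetic parts dish holding a few nuts, rim diameter 100, base diameter 76, height 26. Origin: centre of its underside, on the bench.
- bearing: TO PLACE, loose: new ball bearing, a bright steel ring with a broad black seal on top, lying flat. Outer diameter 62, bore 32, height 20, about 0.22 kg. Origin: centre of its underside, z up.
- bush: TO PLACE, loose: brass bush, upright, 45 high, 0.16 kg: from below a spigot (diameter 24, length 14), a flange (diameter 48, 6 thick), a round head to grip by (diameter 30, length 25) with a black dot on top. Origin: centre of the spigot's lower end, z up. Spigot fits the bore with 4 mm room all round; when the flange rests on the bearing, the origin is 6 above the bearing's underside.
- socket: TO PLACE, loose: pale metal spanner socket, an upright cylinder of diameter 36 and height 55 with a red band and a black square in its top. About 0.2 kg. Origin: centre of its underside, z up.
- tub: TO PLACE, loose: small white grease tub with a closed green lid, upright cylinder of diameter 50 and height 50. About 0.12 kg. Origin: centre of its underside, z up.
- oil: TO PLACE, loose: yellow plastic oil bottle, upright; body of diameter 48 up to 70, tapering shoulder, black cap of diameter 22, in all 110 high. About 0.14 kg. Origin: centre of its underside, z up.
- old_bearing: LEAVE ALONE, loose: old bearing, a rusty brown ring of the same size as the new one (62 across, 20 high), lying among the kit. Origin: centre of its underside.
- spanner: LEAVE ALONE, loose: steel spanner 160 long lying across the bench beyond the work. Origin: under its middle; its x axis runs along it.
- mug: LEAVE ALONE, loose: white mug, 76 across and 85 high, standing to the right of the work. Origin: centre of its underside.
Mind the look-alikes: they are no part of the job. Of the things that look like the bush, the smaller one is meant. Leave any purple look-alike of the bearing alone.

How it is judged:
By the outcome, as a careful person would: the job done as asked, in the order asked, and still so for the second after the job is handed in, with the robot touching nothing.
It also fails if it takes over 136 s, if anything falls off the work surface, if the arm or the gripper's body presses on something with over 40 N, if the wrist force passes 120 N, or if a joint passes its speed limit or range.

## Robot

A 7-joint arm with a two-finger parallel gripper is mounted at the origin on the work surface. World frame = base frame: x ahead of the robot, y to its left, z up, the work surface at z = 0. Lengths are in m, angles in rad, forces in N, time in s.
With the tool pointing down it reaches from about 0.4 to 0.875 m from the base axis. Payload 19.3 kg.
Tool frame: the origin (TCP) lies between the finger pads; the fingertips stand 17 mm ahead of it and the grasp point (between the pads) lies 2 mm behind it; z points along the fingers, x is the direction in which the jaws open and shut, and the axes are right-handed (so a half turn about z gives the same grasp; the last joint's range is limited). The gripper opens to 85 mm and grips with 20 to 120 N. Pads are 22 mm wide; open, the fingers measure 114 mm over their backs; the gripper's body (76 mm by 85 mm) begins 54 mm behind the grasp point. The pads swing forward as they close: fully open they stand 13 mm farther back than shut.
Start: joints at [1.224, 0.521, -0.036, 1.599, 0.021, 1.021, -0.113], TCP at [0.171, -0.601, 0.248] pointing down, gripper open.
Joint ranges: [-2.91, 2.91], [-0.3, 2.13], [-1.5, 1.42], [0.17, 2.43], [-1.26, 4.41], [0.16, 1.93], [-2.52, 2.52]. Speed limits (rad/s): [1.89, 1.89, 2.39, 2.39, 3.01, 3.01, 3.01].

## Interface

Orientations are given as [roll, pitch, yaw] about the fixed x, y, z axes, in that order (R = Rz(yaw) Ry(pitch) Rx(roll)).
In Python, from workcell import bot gives the robot as it stands. The module is installed in compiled form; this text tells all that it offers.
- The arm moves only by the tool arm_command, never from a script. Its argument "targets" is a list of rows, each a list of 6 numbers: the shift along the tool's x, y, z in mm, then the turn, a rotation vector about the tool's x, y, z in degrees. In form: [[x, y, z, wx, wy, wz], ...]. A call has 1 to 8 rows; each row shifts and turns the pose as measured when the row begins, along the tool's axes as they then stand; what a row does not reach is not made up. A row lasts 1/10 s, in which the tool goes at most 50 mm and 8.59 degrees, less where a joint would pass 70% of its speed; a pose out of reach is approached as far as the arm can. A call is refused whole if a number of a shift passes 50 or a number of a turn 8.59, either way. A call with a gripper value outside its range is refused whole. "grip" is the opening in per cent of the stroke, from 0 (shut) to 100 (fully open), set as the call begins (left out, the last holds). The fingers move at their own pace and stop on an object; "grip_force" is the grip in N (left out, the last holds). Time passes only in rows, so rows that do not move let the fingers close. It gives the time, the measured TCP pose, the force and the opening at its end, in the units of the state.
- bot.observe(): the state, without advancing time (a new reading comes with each control period).
- bot.grab_frame(name): name is "scene" or "top"; returns a dict with "color" (480x640x3 uint8, red, green, blue), "depth" (480x640 float32, m along the optical axis (not along the pixel's ray), 0 where there is no reading), "fov_y" (degrees; the focal length in pixels is half the picture's height over the tangent of half this angle, whatever the lens; pixels are square), "cx", "cy" (the principal point, pixels), "R" (3x3) and "t" (3): a world point X has camera coordinates R X + t. Camera axes: x right, y down, z forward; pixel columns grow to the right and rows downward; lengths in m; the calibration is good to about 2 mm. A picture is of the moment at which its call begins.
- bot.job_done(): hands the job in, once; it reports no verdict.
The state is a dict: "clock": time; "qpos": joint angles; "qd": joint speeds; "joint_efforts": joint torques, N m; "position": TCP position; "tool_rot": TCP orientation; "force": force on the tool from outside, world axes, zero at the start; "moment": the same for the moment, N m; "grip_width": finger opening in m.
Only numpy, scipy, OpenCV 4.12 (cv2) and the standard library are available. Lean on these libraries where they do the work, as an engineer would, in place of code of your own. Each camera call takes 0.05 s, during which the arm holds its last target. There are 200 camera calls.

## Working session

There is one attempt and no reset: what is moved stays moved. The work goes in short steps, Python scripts to look and compute and a tool call to move; the robot and the scene stay as the last step left them, time stands still between calls to the robot, and variables do not carry over. Pictures are saved under pics/ and viewed, about 12 in all and at most 16, crops included, and the job is handed in when it is done.

Besides the shell and the picture viewer there is one more tool, called after "Call:" by a JSON object that holds its "fn" and its "kwargs", one argument or row to a line. arm_command: Moves the arm, as the interface text tells. Its arguments: {"type":"object","properties":{"targets":{"type":"array"},"grip":{"type":"number"},"grip_force":{"type":"number"}},"required":["targets"]}

```bash
mkdir -p pics
cat > h.py <<'E'
import numpy as np, cv2
from workcell import bot
def cam(n):
    f=bot.grab_frame(n); f['f']=240/np.tan(np.radians(f['fov_y'])/2); return f
def world(f):
    v,u=np.mgrid[0:480,0:640]; d=f['depth']
    P=np.stack([(u-f['cx'])*d/f['f'],(v-f['cy'])*d/f['f'],d],-1)
    W=(P-f['t'])@f['R']; W[d==0]=np.nan; return W
def save(f,name): cv2.imwrite('pics/'+name,cv2.cvtColor(f['color'],cv2.COLOR_RGB2BGR))
E
python3 - <<'E'
from h import *
print(bot.observe())
for n in('scene','top'):
    f=cam(n); save(f,n+'0.png'); np.savez(n+'0.npz',**f)
    print(n,f['fov_y'],f['cx'],f['cy'],-f['R'].T@f['t'],f['R'].round(3).tolist())
E
```

```text
{'clock': 0.0, 'qpos': array([ 1.22382474,  0.52200261, -0.03634421,  1.60002373,  0.02120531,
        1.02111323, -0.11280326]), 'qd': array([-0.00058592,  0.00098946, -0.00202505, -0.00084489,  0.00045061,
       -0.00030759,  0.00099946]), 'joint_efforts': array([-7.10916847e-04, -9.27078724e+01,  1.97996624e+00, -3.69930840e+01,
        1.79626647e-02,  7.87854544e-03,  1.62579863e-05]), 'position': array([ 0.17066344, -0.60090154,  0.24772702]), 'tool_rot': array([ 3.14151222e+00,  1.15891280e-03, -1.29402037e+00]), 'force': array([ 0.26664721, -0.39551818,  0.04908215]), 'moment': array([ 0.01315126, -0.05842726, -0.00691478]), 'grip_width': 0.08521629099515568}
scene 46.1972502673667 328.49848182476984 238.31719670598306 [ 1.27463251 -0.27809158  1.11154539] [[0.343, 0.939, 0.008], [0.752, -0.27, -0.601], [-0.562, 0.212, -0.799]]
top 53.48424711201802 317.67186165293424 233.62346156349983 [0.36317363 0.01169832 0.94597886] [[-0.025, -1.0, 0.016], [-0.98, 0.021, -0.199], [0.199, -0.021, -0.98]]
```

View pics/scene0.png

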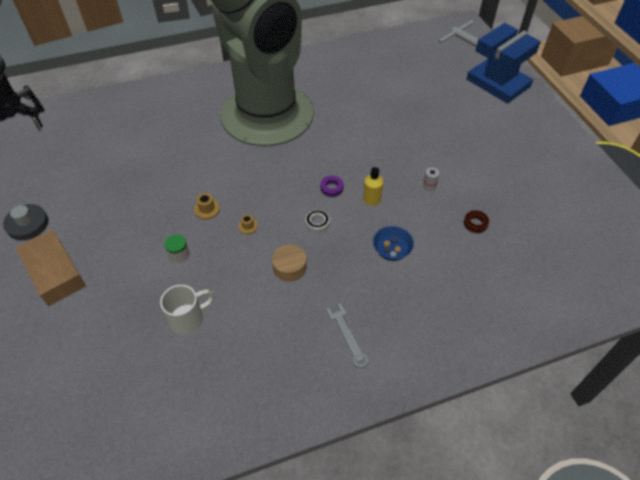

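View pics/top0.png

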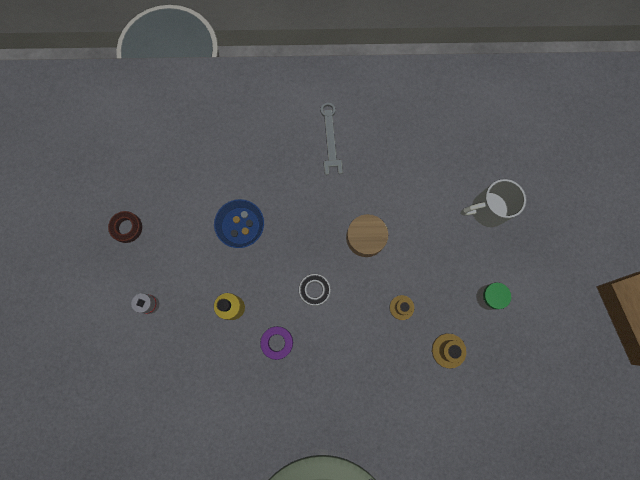

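The pictures show these objects, with top-view pixels. The block is at (368,235) and the dish at (239,223). The bearing candidates are (315,290) bright with a black seal, (277,343) purple and (125,227) rusty; I take the bright one. The bush candidates are (402,307) small and (450,350) large; I take the small one. The oil is at (227,306), the socket at (142,303) and the tub at (497,296). Next I measure them and make one enlarged crop to confirm.

```bash
cat >> h.py <<'E'
def topfit(W,u,v,r,zt,tol=.004):
    """centre and diameter of circle around points of height zt near pixel"""
    s=W[v-r:v+r,u-r:u+r].reshape(-1,3); s=s[np.isfinite(s[:,0])]
    s=s[abs(s[:,2]-zt)<tol]
    if len(s)<5: return None
    (x,y),R=cv2.minEnclosingCircle((s[:,:2]*1000).astype(np.float32))
    return np.round([x,y,2*R,1000*np.median(s[:,2]),len(s)],1)
E
python3 - <<'E'
from h import *
f=np.load('top0.npz'); W=world(f)
T=dict(block=(368,235,26,.04),dish=(239,223,30,.026),bearing=(315,290,20,.02),purple=(277,343,20,.02),bushfl=(402,307,18,.02),bushtop=(402,307,18,.045),bigfl=(450,350,22,.027),oil_cap=(225,305,18,.11),socket=(142,303,14,.055),tub=(497,296,18,.05),old=(125,227,20,.02),mug=(505,198,24,.085))
for k,(u,v,r,z) in T.items():
    s=W[v-r:v+r,u-r:u+r,2]
    print(k,topfit(W,u,v,r,z),'zmax',np.nanpercentile(s,99).round(4),'bench',np.nanmedian(W[v-r-6:v-r-3,u-5:u+5,2]).round(4))
c=f['color'][255:380,210:530]
cv2.imwrite('pics/crop0.png',cv2.cvtColor(cv2.resize(c,None,fx=2.5,fy=2.5,interpolation=cv2.INTER_CUBIC),cv2.COLOR_RGB2BGR))
E
```

```text
block [ 544.7 -104.5   80.5   39.9 1263. ] zmax 0.0431 bench 0.0001
dish [574.5 148.   99.6  25.  329. ] zmax 0.0274 bench -0.0003
bearing [441.4   1.9  61.7  19.8 563. ] zmax 0.023 bench -0.0
purple [342.4  76.4  61.4  19.7 603. ] zmax 0.0226 bench -0.0007
bushfl [ 403.1 -166.3   47.9   19.7  250. ] zmax 0.0479 bench 0.0
bushtop [ 403.  -166.    29.3   45.1  193. ] zmax 0.0479 bench 0.0
bigfl [ 319.6 -249.2   64.7   26.8  456. ] zmax 0.0631 bench -0.001
oil_cap [411.1 162.4  21.4 109.5 120. ] zmax 0.1111 bench -0.0004
socket [421.7 322.9  36.   54.6 295. ] zmax 0.0572 bench -0.0002
tub [ 419.2 -342.7   50.5   49.8  554. ] zmax 0.0528 bench -0.0001
old [575.7 376.5  62.4  19.7 554. ] zmax 0.0231 bench -0.0005
mug [ 598.6 -361.9   77.3   84.6  307. ] zmax 0.087 bench 0.0007
```

View pics/crop0.png

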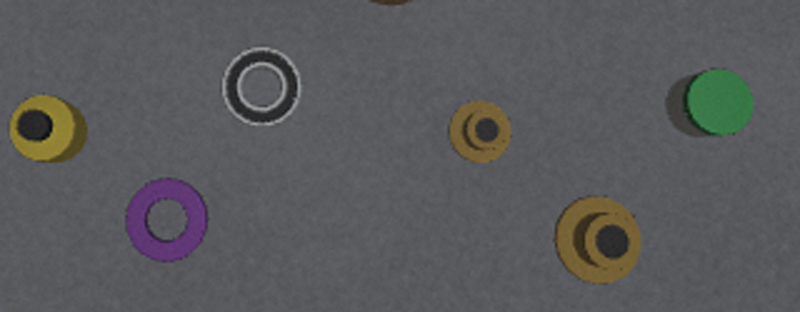

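The sizes and heights all match: bearing 61.7 mm, small bush flange 47.9 mm (the large one is 64.7 mm), bright ring confirmed. I'll use tool yaw 0 throughout, so the shift is (dx, -dy, -dz). First I turn the tool and check the spanner's clearance.

```bash
cat >> h.py <<'E'
from scipy.spatial.transform import Rotation as Ro
def go(x,y,z,yaw=0):
    """what to type: tool-frame shift (mm) and turn (deg) to a world target in mm"""
    s=bot.observe(); R=Ro.from_euler('xyz',s['tool_rot']); 
    d=R.inv().apply(np.array([x,y,z])-1000*s['position'])
    w=(R.inv()*Ro.from_euler('xyz',[np.pi,0,yaw])).as_rotvec(degrees=True)
    print('t',round(s['clock'],2),'pos',(1000*s['position']).round(1),'shift',d.round(1),'turn',w.round(2),'F',s['force'].round(1),'w',round(1000*s['grip_width'],1),'q',s['qpos'].round(2))
E
python3 - <<'E'
from h import *
f=np.load('top0.npz'); W=world(f)
s=W[95:180,315:350].reshape(-1,3); s=s[(s[:,2]>.003)]
print((s.min(0)*1000).round(),(s.max(0)*1000).round(), s[s[:,0]<s[:,0].min()+.02].mean(0))
go(441.4,1.9,150)
E
```

```text
[669. -83.   3.] [857.  -6.  13.] [ 0.682333   -0.04041043  0.00651866]
t 0.1 pos [ 170.7 -601.   247.8] shift [-505.8 -425.1   98.3] turn [-3.000e-02  5.000e-02 -7.414e+01] F [ 0.4  0.5 -0.3] w 85.6 q [ 1.22  0.52 -0.04  1.6   0.02  1.02 -0.11]
```

Call:
{"fn": "arm_command", "kwargs": {
  "targets": [
    [0,0,0,0,0,-8.5],
    [0,0,0,0,0,-8.5],
    [0,0,0,0,0,-8.5],
    [0,0,0,0,0,-8.5],
    [0,0,0,0,0,-8.5],
    [0,0,0,0,0,-8.5],
    [0,0,0,0,0,-8.5],
    [0,0,0,0,0,-8.5]
  ],
  "grip": 100,
  "grip_force": 40
}}

```text
clock: 0.9
position: [0.1705, -0.5995, 0.2451]
tool_rot: [-3.136, 0.003, -0.091]
force: [-0.1, -0.1, -0.9]
grip_width: 0.0851
```

```bash
python3 -c "
from h import *
go(441.4,1.9,150)"
```

```text
t 0.9 pos [ 170.5 -599.5  245.1] shift [ 215.6 -622.9   97.8] turn [-0.32  0.16 -5.2 ] F [-0.1 -0.1 -0.9] w 85.1 q [ 1.42  0.54 -0.32  1.59  0.19  1.05  0.95]
```

Call:
{"fn": "arm_command", "kwargs": {
  "targets": [
    [0,0,0,-0.3,0.2,-5.2],
    [19,-43,0,0,0,0],
    [19,-43,0,0,0,0],
    [19,-43,0,0,0,0],
    [19,-43,0,0,0,0],
    [19,-43,0,0,0,0],
    [19,-43,0,0,0,0],
    [19,-43,0,0,0,0]
  ]
}}

```text
clock: 1.7
position: [0.3004, -0.2904, 0.2423]
tool_rot: [-3.139, 0.001, 0.001]
force: [1.2, -0.5, 0.3]
grip_width: 0.0855
```

Call:
{"fn": "arm_command", "kwargs": {
  "targets": [
    [19,-43,0,0,0,0],
    [19,-43,0,0,0,0],
    [19,-43,0,0,0,0],
    [19,-43,0,0,0,0],
    [19,-43,0,0,0,0],
    [19,-43,0,0,0,0],
    [19,-43,0,0,0,0],
    [0,0,0,0,0,0]
  ]
}}

```text
clock: 2.5
position: [0.4366, 0.029, 0.2433]
tool_rot: [-3.139, -0.002, 0.005]
force: [-0.5, -0.1, 0.4]
grip_width: 0.0856
```

```bash
python3 -c "
from h import *
go(441.4,1.9,100)"
```

```text
t 2.5 pos [436.6  29.  243.3] shift [  4.4  27.5 143.2] turn [-0.13 -0.09  0.3 ] F [-0.5 -0.1  0.4] w 85.6 q [ 0.4   0.29 -0.71  2.05  0.24  0.88 -0.45]
```

Call:
{"fn": "arm_command", "kwargs": {
  "targets": [
    [4,27,35,-0.1,-0.1,0.3],
    [0,0,40,0,0,0],
    [0,0,40,0,0,0],
    [0,0,25,0,0,0],
    [0,0,0,0,0,0]
  ]
}}

```text
clock: 3.0
position: [0.4417, 0.0027, 0.0989]
tool_rot: [-3.141, -0.001, 0.004]
force: [0.1, 0.4, 0.3]
grip_width: 0.0855
```

```bash
python3 -c "
from h import *
go(441.4,1.9,20)"
```

```text
t 3.0 pos [441.7   2.7  98.9] shift [-0.4  0.9 78.9] turn [-0.06 -0.07  0.22] F [0.1 0.4 0.3] w 85.5 q [ 0.28  0.54 -0.54  2.17  0.52  0.56 -0.64]
```

Call:
{"fn": "arm_command", "kwargs": {
  "targets": [
    [-0.4,0.9,30,0,0,0.2],
    [0,0,30,0,0,0],
    [0,0,18,0,0,0],
    [0,0,0,0,0,0]
  ]
}}

```text
clock: 3.4
position: [0.4438, 0.001, 0.0223]
tool_rot: [-3.141, -0.005, -0.001]
force: [-0.5, -0.1, -0.5]
grip_width: 0.0851
```

Call:
{"fn": "arm_command", "kwargs": {
  "targets": [
    [0,0,0,0,0,0],
    [0,0,0,0,0,0],
    [0,0,0,0,0,0],
    [0,0,0,0,0,0],
    [0,0,0,0,0,0],
    [0,0,0,0,0,0]
  ],
  "grip": 0
}}

```text
clock: 4.0
position: [0.4462, 0.0002, 0.0281]
tool_rot: [3.141, -0.011, -0.003]
force: [0.2, 0.0, -3.3]
grip_width: 0.0595
```

```bash
python3 -c "
from h import *
go(441.4,1.9,20)"
```

```text
t 4.0 pos [4.462e+02 2.000e-01 2.810e+01] shift [-4.9 -1.7  8.1] turn [ 0.04 -0.65 -0.18] F [ 0.2  0.  -3.3] w 59.5 q [ 0.17  0.67 -0.39  2.19  0.68  0.39 -0.79]
```

Call:
{"fn": "arm_command", "kwargs": {
  "targets": [
    [0,0,0,0,0,0],
    [0,0,0,0,0,0]
  ]
}}

```text
clock: 4.2
position: [0.4464, 0.0, 0.0284]
tool_rot: [3.141, -0.012, -0.003]
force: [0.4, -0.1, -2.5]
grip_width: 0.0596
```

```bash
python3 -c "
from h import *
go(441.4,1.9,20)
f=cam('scene');save(f,'s1.png')
cv2.imwrite('pics/s1c.png',cv2.resize(cv2.cvtColor(f['color'],4)[160:280,240:400],None,fx=4,fy=4))"
```

```text
t 4.2 pos [446.4   0.   28.4] shift [-5.1 -1.8  8.3] turn [ 0.04 -0.68 -0.2 ] F [ 0.4 -0.1 -2.5] w 59.6 q [ 0.17  0.67 -0.39  2.19  0.68  0.39 -0.79]
```

View pics/s1c.png

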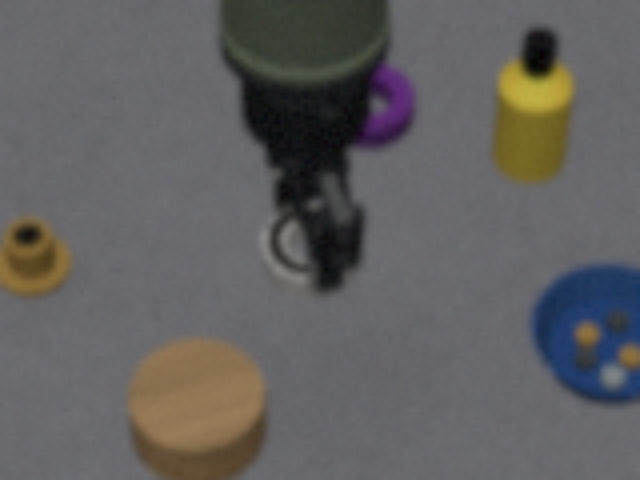

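The fingers hold the bearing, and the load reads about its weight (2.5 N). I'll lift and measure how it sits.

Call:
{"fn": "arm_command", "kwargs": {
  "targets": [
    [0,0,-20,0,0,0],
    [0,0,-40,0,0,0],
    [0,0,-30,0,-0.6,-0.2],
    [0,0,0,0,0,0],
    [0,0,0,0,0,0]
  ]
}}

```text
clock: 4.75
position: [0.4442, 0.0006, 0.1203]
tool_rot: [3.141, 0.002, 0.002]
force: [-0.5, 0.5, -3.3]
grip_width: 0.0595
```

```bash
python3 -c "
from h import *
go(544.7,-104.5,125)
f=cam('scene');W=world(f);save(f,'s2.png')
s=W[150:300,230:400].reshape(-1,3);c=f['color'][150:300,230:400].reshape(-1,3).astype(int)
m=(abs(s[:,:2]-[.446,0]).max(1)<.05)&(s[:,2]>.03)
z=s[m]
print(len(z),np.histogram(z[:,2],bins=np.arange(.03,.2,.01)))
f=cam('top');W=world(f)
s=W[240:340,260:370].reshape(-1,3);m=(abs(s[:,:2]-[.446,0]).max(1)<.06)&(s[:,2]>.03)
print(np.histogram(s[m][:,2],bins=np.arange(.03,.3,.02)))
cv2.imwrite('pics/s2c.png',cv2.resize(cv2.cvtColor(cam('scene')['color'],4)[130:250,240:400],None,fx=4,fy=4))"
```

```text
t 4.75 pos [444.2   0.6 120.3] shift [100.3 105.3  -4.9] turn [0.03 0.14 0.1 ] F [-0.5  0.5 -3.3] w 59.5 q [ 0.32  0.51 -0.59  2.15  0.48  0.62 -0.6 ]
1308 (array([  0,   0,   0,   0,   0,   0,  18,  63, 161,  47,  32,  18,  19,
        14,  33,  39]), array([0.03, 0.04, 0.05, 0.06, 0.07, 0.08, 0.09, 0.1 , 0.11, 0.12, 0.13,
       0.14, 0.15, 0.16, 0.17, 0.18, 0.19]))
(array([0, 0, 0, 0, 0, 0, 0, 0, 0, 0, 0, 0, 0]), array([0.03, 0.05, 0.07, 0.09, 0.11, 0.13, 0.15, 0.17, 0.19, 0.21, 0.23,
       0.25, 0.27, 0.29]))
```

View pics/s2c.png

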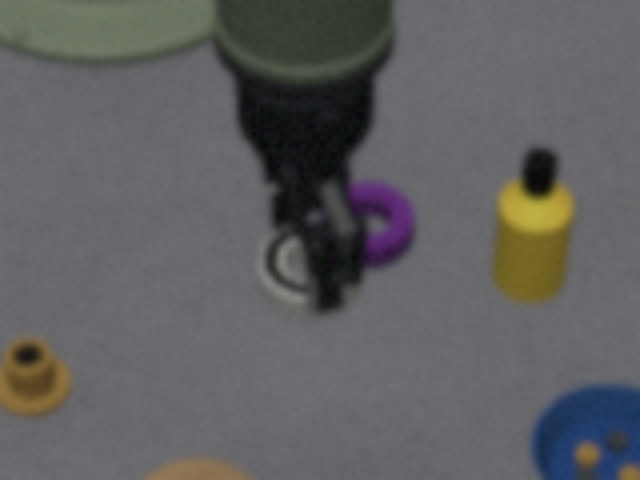

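```bash
cat >> h.py <<'E'
from scipy.optimize import least_squares
def circ(P,r):
    return least_squares(lambda p:np.hypot(*(P-p).T)-r,P.mean(0),loss='soft_l1',f_scale=1).x
E
python3 -c "
from h import *
f=cam('scene');W=world(f)*1000
u0,v0=240,130
s=W[130:250,240:400];c=f['color'][130:250,240:400].astype(int)
m=(c.min(-1)>105)&(abs(s[...,0]-444)<45)&(abs(s[...,1])<45)&(s[...,2]>85)
z=s[m];print(len(z),np.percentile(z[:,2],[5,25,50,75,95]))
t=z[z[:,2]>np.median(z[:,2])-30]
for h in range(90,126,3):
  q=z[abs(z[:,2]-h)<1.5]
  if len(q)>3: print(h,len(q),q.min(0).round(),q.max(0).round())
"
```

```text
65 [108.10241678 112.25526159 114.24162025 115.70027003 117.7628234 ]
108 6 [433. -24. 107.] [468.  -6. 109.]
111 10 [429. -26. 110.] [470.  -2. 112.]
114 28 [421. -26. 113.] [470.   0. 115.]
117 16 [426. -23. 116.] [469.   1. 118.]
```

Call:
{"fn": "arm_command", "kwargs": {
  "targets": [
    [25,26,0,0,0,0],
    [25,26,0,0,0,0],
    [25,26,0,0,0,0],
    [25,27,0,0,0.1,0.1],
    [0,0,0,0,0,0]
  ]
}}

```text
clock: 5.45
position: [0.5458, -0.1061, 0.1139]
tool_rot: [3.141, 0.009, 0.006]
force: [-0.1, 0.2, -3.2]
grip_width: 0.0596
```

```bash
python3 -c "
from h import *
go(544.7,-105.5,75)"
```

```text
t 5.45 pos [ 545.8 -106.1  113.9] shift [-0.7 -0.6 38.9] turn [0.01 0.53 0.35] F [-0.1  0.2 -3.2] w 59.6 q [ 0.48  0.65 -0.56  1.86  0.48  0.77 -0.34]
```

Call:
{"fn": "arm_command", "kwargs": {
  "targets": [
    [-0.7,-0.6,22,0,0.5,0.3],
    [0,0,17,0,0,0],
    [0,0,0,0,0,0]
  ]
}}

```text
clock: 5.75
position: [0.544, -0.1056, 0.0706]
tool_rot: [-3.141, 0.004, -0.0]
force: [-0.5, 0.3, -2.7]
grip_width: 0.0594
```

```bash
python3 -c "
from h import *
go(544.7,-105.5,66)"
```

```text
t 5.75 pos [ 544.  -105.6   70.6] shift [ 0.7 -0.1  4.6] turn [-0.04  0.22 -0.02] F [-0.5  0.3 -2.7] w 59.4 q [ 0.45  0.71 -0.52  1.89  0.54  0.68 -0.39]
```

Call:
{"fn": "arm_command", "kwargs": {
  "targets": [
    [0.5,0,1.5,0,0.2,0]
  ]
}}

```text
clock: 5.85
position: [0.5442, -0.1051, 0.0687]
tool_rot: [-3.141, 0.001, 0.0]
force: [0.5, 0.3, -2.4]
grip_width: 0.0593
```

Call:
{"fn": "arm_command", "kwargs": {
  "targets": [
    [0,0,1.5,0,0,0]
  ]
}}

```text
clock: 5.95
position: [0.5442, -0.1048, 0.0673]
tool_rot: [-3.141, 0.001, 0.001]
force: [-0.7, -1.1, -2.6]
grip_width: 0.0596
```

Call:
{"fn": "arm_command", "kwargs": {
  "targets": [
    [0,0,1.5,0,0,0]
  ]
}}

```text
clock: 6.05
position: [0.5443, -0.1046, 0.0661]
tool_rot: [-3.141, 0.001, 0.001]
force: [-0.6, -0.3, -2.7]
grip_width: 0.0596
```

Call:
{"fn": "arm_command", "kwargs": {
  "targets": [
    [0,0,1.5,0,0,0]
  ]
}}

```text
clock: 6.15
position: [0.5446, -0.1046, 0.0652]
tool_rot: [-3.141, 0.0, 0.001]
force: [-9.5, 0.4, 20.8]
grip_width: 0.0596
```

Contact. Release and rise.

Call:
{"fn": "arm_command", "kwargs": {
  "targets": [
    [0,0,-0.5,0,0,0],
    [0,0,0,0,0,0],
    [0,0,0,0,0,0],
    [0,0,0,0,0,0],
    [0,0,-20,0,0,0],
    [0,0,-40,0,0,0],
    [0,0,-50,0,0,0],
    [0,0,-50,0,0,0]
  ],
  "grip": 100
}}

```text
clock: 6.95
position: [0.5423, -0.104, 0.226]
tool_rot: [-3.138, 0.009, 0.003]
force: [1.3, -0.6, 0.8]
grip_width: 0.0856
```

```bash
python3 -c "
from h import *
go(403,-166,90)"
```

```text
t 6.95 pos [ 542.3 -104.   226. ] shift [-138.3   62.1  137. ] turn [-0.18  0.49  0.16] F [ 1.3 -0.6  0.8] w 85.6 q [ 0.55  0.5  -0.65  1.79  0.35  0.98 -0.24]
```

Call:
{"fn": "arm_command", "kwargs": {
  "targets": [
    [-40,18,0,-0.2,0.5,0.2],
    [-40,18,0,0,0,0],
    [-40,18,10,0,0,0],
    [-18,8,30,0,0,0],
    [0,0,40,0,0,0],
    [0,0,40,0,0,0],
    [0,0,0,0,0,0]
  ]
}}

```text
clock: 7.65
position: [0.4048, -0.1699, 0.1114]
tool_rot: [3.135, -0.017, -0.003]
force: [-1.2, 1.2, 0.3]
grip_width: 0.0855
```

```bash
python3 -c "
from h import *
go(403,-166,41)
f=cam('top');W=world(f)
print('top z60',topfit(W,368,235,28,.06), 'block',topfit(W,368,235,28,.04))
save(f,'t3.png')
cv2.imwrite('pics/t3c.png',cv2.resize(cv2.cvtColor(f['color'],4)[180:380,260:480],None,fx=3,fy=3))
f=cam('scene');W=world(f);print('scene',topfit(W,290,252,30,.06))
"
```

```text
t 7.65 pos [ 404.8 -169.9  111.4] shift [-3.  -4.3 70.4] turn [ 0.4  -0.97 -0.2 ] F [-1.2  1.2  0.3] w 85.5 q [ 0.69  0.5  -0.55  2.18  0.5   0.56 -0.23]
top z60 [ 545.1 -103.3   62.1   60.   585. ] block [ 544.8 -104.1   79.9   39.9  615. ]
scene [ 546.  -100.3   66.    60.9  340. ]
```

View pics/t3c.png

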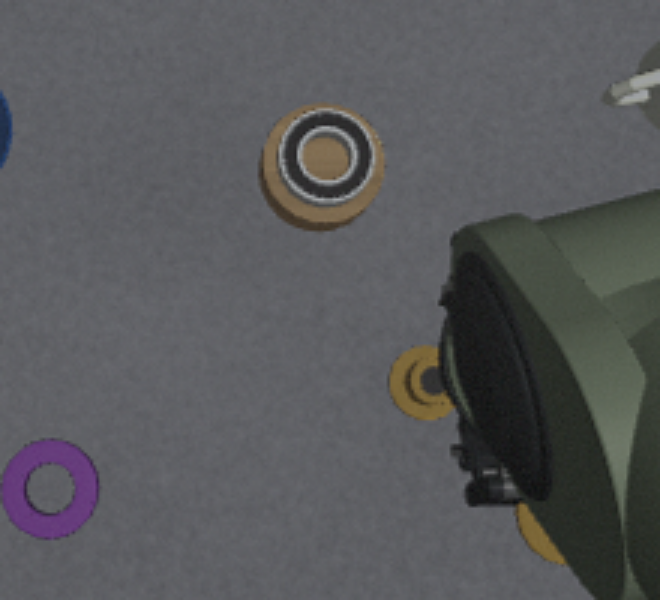

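Bearing at (545.1, -103.3) and block at (544.7, -104.3), about 1 mm apart; the picture shows it flat. Now the bush.

Call:
{"fn": "arm_command", "kwargs": {
  "targets": [
    [-2,-4,30,0.4,-1.0,-0.2],
    [0,0,28,0,0,0],
    [0,0,10,0,0,0],
    [0,0,0,0,0,0]
  ]
}}

```text
clock: 8.15
position: [0.4116, -0.1682, 0.0528]
tool_rot: [3.135, -0.014, -0.0]
force: [-0.2, 0.6, 0.5]
grip_width: 0.0851
```

```bash
python3 -c "
from h import *
go(403,-166,43)"
```

```text
t 8.15 pos [ 411.6 -168.2   52.8] shift [-8.7 -2.2  9.7] turn [ 0.4  -0.83 -0.01] F [-0.2  0.6  0.5] w 85.1 q [ 0.59  0.62 -0.44  2.19  0.63  0.44 -0.35]
```

Call:
{"fn": "arm_command", "kwargs": {
  "targets": [
    [-8,-2,0,0.4,-0.8,0],
    [0,0,5,0,0,0],
    [0,0,4,0,0,0],
    [0,0,0,0,0,0]
  ]
}}

```text
clock: 8.55
position: [0.405, -0.1671, 0.0474]
tool_rot: [3.14, -0.005, -0.001]
force: [-0.6, 0.4, 0.3]
grip_width: 0.0851
```

```bash
python3 -c "
from h import *
go(403,-166,43)"
```

```text
t 8.55 pos [ 405.  -167.1   47.4] shift [-2.  -1.2  4.3] turn [ 0.11 -0.26 -0.07] F [-0.6  0.4  0.3] w 85.1 q [ 0.59  0.63 -0.43  2.2   0.63  0.43 -0.36]
```

Call:
{"fn": "arm_command", "kwargs": {
  "targets": [
    [-2,-1.2,4,0.1,-0.3,0],
    [0,0,0.5,0,0,0],
    [0,0,0,0,0,0]
  ]
}}

```text
clock: 8.85
position: [0.403, -0.166, 0.0428]
tool_rot: [3.141, 0.001, -0.001]
force: [0.1, 0.4, -0.0]
grip_width: 0.0855
```

Call:
{"fn": "arm_command", "kwargs": {
  "targets": [
    [0,0,0,0,0,0],
    [0,0,0,0,0,0],
    [0,0,0,0,0,0],
    [0,0,0,0,0,0],
    [0,0,0,0,0,0],
    [0,0,0,0,0,0],
    [0,0,0,0,0,0],
    [0,0,0,0,0,0]
  ],
  "grip": 0
}}

```text
clock: 9.65
position: [0.4031, -0.1659, 0.0429]
tool_rot: [3.141, 0.001, -0.001]
force: [0.3, -0.0, 1.0]
grip_width: 0.0286
```

```bash
python3 -c "
from h import *
go(403,-166,43)"
```

```text
t 9.65 pos [ 403.1 -165.9   42.9] shift [-0.1  0.1 -0.1] turn [ 0.02  0.04 -0.07] F [ 0.3 -0.   1. ] w 28.6 q [ 0.58  0.63 -0.42  2.2   0.64  0.42 -0.36]
```

Call:
{"fn": "arm_command", "kwargs": {
  "targets": [
    [0,0,-20,0,0,0],
    [0,0,-40,0,0,0],
    [0,0,-40,0,0,0],
    [10,-5,-10,0,0,0],
    [35,-16,0,0,0,0],
    [35,-16,0,0,0,0],
    [35,-16,0,0,0,0],
    [0,0,0,0,0,0]
  ]
}}

```text
clock: 10.45
position: [0.5203, -0.1117, 0.1564]
tool_rot: [-3.141, 0.004, -0.004]
force: [-0.2, -1.4, -1.2]
grip_width: 0.0283
```

```bash
python3 -c "
from h import *
go(545,-103.3,110)"
```

```text
t 10.45 pos [ 520.3 -111.7  156.4] shift [24.8 -8.5 46.3] turn [-0.02  0.21 -0.25] F [-0.2 -1.4 -1.2] w 28.3 q [ 0.55  0.56 -0.61  1.9   0.43  0.81 -0.3 ]
```

Call:
{"fn": "arm_command", "kwargs": {
  "targets": [
    [24.5,-8.5,0,0,0.2,-0.2],
    [0,0,0,0,0,0],
    [0,0,20,0,0,0],
    [0,0,20,0,0,0],
    [0,0,0,0,0,0]
  ]
}}

```text
clock: 10.95
position: [0.5448, -0.1025, 0.114]
tool_rot: [-3.141, 0.002, 0.001]
force: [0.4, 0.6, -0.9]
grip_width: 0.0287
```

```bash
python3 -c "
from h import *
go(545,-103.3,89)
f=cam('scene');W=world(f);save(f,'s4.png')
cv2.imwrite('pics/s4c.png',cv2.resize(cv2.cvtColor(f['color'],4)[180:300,220:380],None,fx=4,fy=4))"
```

```text
t 10.95 pos [ 544.8 -102.5  114. ] shift [ 0.2  0.9 25. ] turn [-0.04  0.14  0.03] F [ 0.4  0.6 -0.9] w 28.7 q [ 0.48  0.65 -0.57  1.87  0.49  0.76 -0.35]
```

View pics/s4c.png

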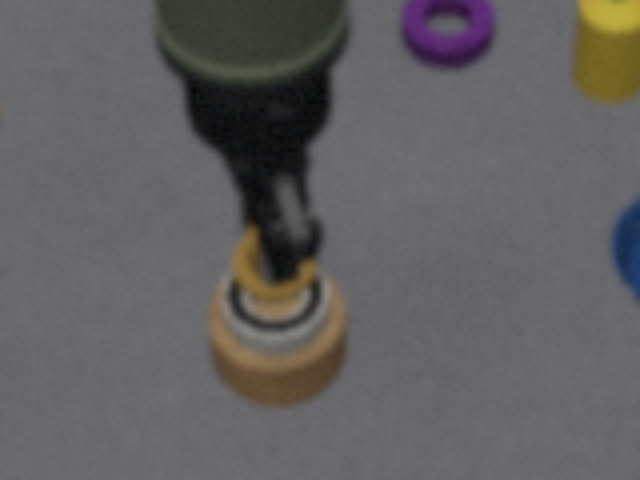

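The bush hangs level above the bore. Lowering it.

Call:
{"fn": "arm_command", "kwargs": {
  "targets": [
    [0.2,0.9,8,0,0.1,0],
    [0,0,8,0,0,0],
    [0,0,4,0,0,0],
    [0,0,2,0,0,0]
  ]
}}

```text
clock: 11.4
position: [0.5462, -0.1041, 0.0938]
tool_rot: [3.141, -0.003, -0.0]
force: [0.0, -0.0, -2.1]
grip_width: 0.028
```

```bash
python3 -c "
from h import *
go(545,-103.3,89)"
```

```text
t 11.4 pos [ 546.2 -104.1   93.8] shift [-1.2 -0.8  4.8] turn [ 0.01 -0.17 -0.02] F [ 0.  -0.  -2.1] w 28.0 q [ 0.47  0.68 -0.55  1.88  0.52  0.72 -0.38]
```

Call:
{"fn": "arm_command", "kwargs": {
  "targets": [
    [-1,-0.7,2,0,-0.1,0],
    [0,0,1.5,0,0,0]
  ]
}}

```text
clock: 11.6
position: [0.5452, -0.1033, 0.0902]
tool_rot: [3.141, -0.001, -0.0]
force: [0.2, -0.9, -2.5]
grip_width: 0.028
```

Call:
{"fn": "arm_command", "kwargs": {
  "targets": [
    [0,0,1.2,0,0,0]
  ]
}}

```text
clock: 11.7
position: [0.5453, -0.1033, 0.0891]
tool_rot: [3.141, -0.002, -0.0]
force: [-5.4, -0.0, 14.7]
grip_width: 0.0286
```

Call:
{"fn": "arm_command", "kwargs": {
  "targets": [
    [0,0,1,0,0,0]
  ]
}}

```text
clock: 11.8
position: [0.5454, -0.1034, 0.0889]
tool_rot: [3.141, -0.002, -0.0]
force: [-11.8, 0.8, 30.9]
grip_width: 0.0286
```

Seated at exactly the expected height. Release, rise, and head for the oil.

Call:
{"fn": "arm_command", "kwargs": {
  "targets": [
    [0,0,-0.7,0,0,0],
    [0,0,0,0,0,0],
    [0,0,0,0,0,0],
    [0,0,0,0,0,0],
    [0,0,-20,0,0,0],
    [0,0,-40,0,0,0],
    [0,0,-50,0,0,0],
    [0,0,-20,0,0,0]
  ],
  "grip": 100
}}

```text
clock: 12.6
position: [0.5439, -0.1025, 0.2213]
tool_rot: [-3.141, 0.003, 0.001]
force: [1.3, -1.1, -0.5]
grip_width: 0.0852
```

Call:
{"fn": "arm_command", "kwargs": {
  "targets": [
    [-22,-43,0,0,0,0],
    [-22,-43,0,0,0,0],
    [-22,-43,0,0,0,0],
    [-22,-43,0,0,0,0],
    [-22,-43,0,0,0,0],
    [-22,-43,0,0,0,0],
    [0,0,0,0,0,0]
  ]
}}

```text
clock: 13.3
position: [0.4094, 0.1633, 0.2252]
tool_rot: [-3.141, -0.006, -0.004]
force: [0.0, -0.6, 0.7]
grip_width: 0.0851
```

```bash
python3 -c "
from h import *
go(411.1,162.4,61)
f=cam('top');W=world(f)
print('bearing z60',topfit(W,368,235,28,.06,.002), 'flange',topfit(W,368,232,28,.066,.002),'head',topfit(W,368,230,28,.091))
save(f,'t5.png')
cv2.imwrite('pics/t5c.png',cv2.resize(cv2.cvtColor(f['color'],4)[180:380,170:430],None,fx=3,fy=3))
"
```

```text
t 13.3 pos [409.4 163.3 225.2] shift [  0.7   1.1 164.2] turn [-0.06 -0.37 -0.23] F [ 0.  -0.6  0.7] w 85.1 q [ 0.12  0.34 -0.77  2.06  0.32  0.85 -0.84]
bearing z60 [ 545.  -103.7   61.5   60.1  244. ] flange [ 547.3 -102.5   50.8   66.   189. ] head [ 545.9 -103.1   30.3   91.4  202. ]
```

View pics/t5c.png

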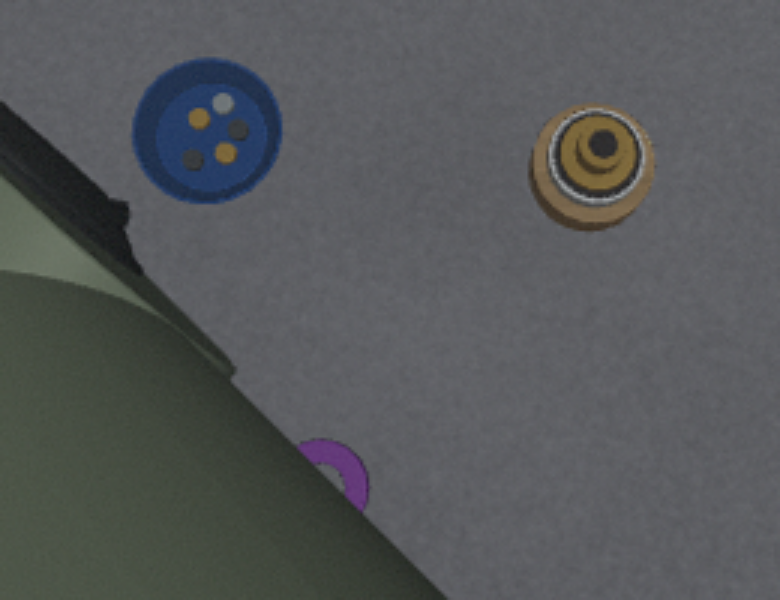

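The bush is seated: flange at 66.0 and head at 91.4, where I expected 66 and 91. Now the oil bottle.

Call:
{"fn": "arm_command", "kwargs": {
  "targets": [
    [0.7,1.1,20,0,-0.4,-0.2],
    [0,0,40,0,0,0],
    [0,0,40,0,0,0],
    [0,0,25,0,0,0],
    [0,0,0,0,0,0]
  ]
}}

```text
clock: 13.85
position: [0.4145, 0.1564, 0.0965]
tool_rot: [3.141, -0.003, -0.007]
force: [0.0, 0.1, 0.0]
grip_width: 0.0855
```

```bash
python3 -c "
from h import *
go(411.1,162.4,61)"
```

```text
t 13.85 pos [414.5 156.4  96.5] shift [-3.5 -6.  35.5] turn [ 0.05 -0.14 -0.4 ] F [0.  0.1 0. ] w 85.5 q [-0.03  0.56 -0.6   2.16  0.58  0.58 -1.06]
```

Call:
{"fn": "arm_command", "kwargs": {
  "targets": [
    [-3.5,-6,10,0,-0.1,-0.4],
    [0,0,12,0,0,0],
    [0,0,10,0,0,0],
    [0,0,2,0,0,0],
    [0,0,0,0,0,0]
  ]
}}

```text
clock: 14.35
position: [0.4131, 0.1623, 0.0626]
tool_rot: [3.141, -0.004, -0.002]
force: [0.7, 0.7, -0.5]
grip_width: 0.0855
```

```bash
python3 -c "
from h import *
go(411.1,162.4,61)"
```

```text
t 14.35 pos [413.1 162.3  62.6] shift [-2.  -0.1  1.5] turn [ 0.02 -0.25 -0.1 ] F [ 0.7  0.7 -0.5] w 85.5 q [-0.1   0.62 -0.53  2.18  0.66  0.5  -1.15]
```

Call:
{"fn": "arm_command", "kwargs": {
  "targets": [
    [-2,0,1.5,0,-0.2,-0.1],
    [0,0,0,0,0,0]
  ]
}}

```text
clock: 14.55
position: [0.4114, 0.1623, 0.0615]
tool_rot: [3.141, -0.002, 0.0]
force: [-0.2, 0.2, 0.5]
grip_width: 0.0855
```

Call:
{"fn": "arm_command", "kwargs": {
  "targets": [
    [0,0,0,0,0,0],
    [0,0,0,0,0,0],
    [0,0,0,0,0,0],
    [0,0,0,0,0,0],
    [0,0,0,0,0,0],
    [0,0,0,0,0,0],
    [0,0,0,0,0,0]
  ],
  "grip": 0
}}

```text
clock: 15.25
position: [0.4117, 0.1623, 0.0625]
tool_rot: [-3.141, -0.003, -0.0]
force: [0.8, -0.3, -0.8]
grip_width: 0.0466
```

```bash
python3 -c "
from h import *
go(411.1,162.4,61)"
```

```text
t 15.25 pos [411.7 162.3  62.5] shift [-0.6 -0.1  1.5] turn [-0.01 -0.16 -0.02] F [ 0.8 -0.3 -0.8] w 46.6 q [-0.1   0.62 -0.54  2.18  0.66  0.5  -1.14]
```

Call:
{"fn": "arm_command", "kwargs": {
  "targets": [
    [0,0,-20,0,0,0],
    [0,0,-30,0,0,0],
    [0,0,-15,0,0,0],
    [33,31,0,0,0,0],
    [33,31,0,0,0,0],
    [33,31,0,0,0,0],
    [33,31,0,0,0,0],
    [0,0,0,0,0,0]
  ]
}}

```text
clock: 16.05
position: [0.5483, 0.034, 0.1305]
tool_rot: [3.141, -0.003, 0.004]
force: [-1.2, 1.5, -1.1]
grip_width: 0.0466
```

```bash
python3 -c "
from h import *
go(559.7,22,62)"
```

```text
t 16.05 pos [548.3  34.  130.5] shift [11.2 12.  68.6] turn [ 0.01 -0.19  0.23] F [-1.2  1.5 -1.1] w 46.6 q [ 0.29  0.63 -0.64  1.88  0.51  0.8  -0.62]
```

Call:
{"fn": "arm_command", "kwargs": {
  "targets": [
    [11,12,5,0,-0.2,0.2],
    [0,0,25,0,0,0],
    [0,0,20,0,0,0],
    [0,0,10,0,0,0],
    [0,0,0,0,0,0]
  ]
}}

```text
clock: 16.55
position: [0.5605, 0.0195, 0.0681]
tool_rot: [3.142, 0.0, -0.004]
force: [0.0, -1.6, -0.6]
grip_width: 0.0467
```

```bash
python3 -c "
from h import *
go(559.7,22,62)"
```

```text
t 16.55 pos [560.5  19.5  68.1] shift [-0.8 -2.5  6.1] turn [ 0.    0.02 -0.22] F [ 0.  -1.6 -0.6] w 46.7 q [ 0.26  0.74 -0.57  1.88  0.59  0.71 -0.66]
```

Call:
{"fn": "arm_command", "kwargs": {
  "targets": [
    [-0.8,-2.5,3,0,0,-0.2],
    [0,0,1.5,0,0,0]
  ]
}}

```text
clock: 16.75
position: [0.5599, 0.0227, 0.0644]
tool_rot: [-3.141, -0.0, 0.0]
force: [0.2, -0.4, -1.2]
grip_width: 0.0467
```

Call:
{"fn": "arm_command", "kwargs": {
  "targets": [
    [0,0,1.2,0,0,0]
  ]
}}

```text
clock: 16.85
position: [0.5601, 0.0229, 0.0637]
tool_rot: [-3.141, -0.001, 0.001]
force: [-0.1, 0.3, -0.5]
grip_width: 0.0468
```

Call:
{"fn": "arm_command", "kwargs": {
  "targets": [
    [0,0,1.2,0,0,0]
  ]
}}

```text
clock: 16.95
position: [0.5604, 0.023, 0.0629]
tool_rot: [-3.141, -0.002, 0.001]
force: [0.4, -0.2, -1.5]
grip_width: 0.0468
```

Call:
{"fn": "arm_command", "kwargs": {
  "targets": [
    [-0.5,0.6,1.3,0,0,0]
  ]
}}

```text
clock: 17.05
position: [0.5603, 0.0226, 0.0623]
tool_rot: [-3.141, -0.003, 0.001]
force: [-6.7, 1.7, 22.5]
grip_width: 0.0469
```

Call:
{"fn": "arm_command", "kwargs": {
  "targets": [
    [0,0,1,0,0,0]
  ]
}}

```text
clock: 17.15
position: [0.5604, 0.0229, 0.0623]
tool_rot: [-3.141, -0.004, 0.001]
force: [-10.3, -0.4, 27.2]
grip_width: 0.0464
```

Touchdown. Release, rise, then on to the socket at (421.7, 322.9).

Call:
{"fn": "arm_command", "kwargs": {
  "targets": [
    [0,0,-0.7,0,0,0],
    [0,0,0,0,0,0],
    [0,0,0,0,0,0],
    [0,0,0,0,0,0],
    [0,0,-20,0,0,0],
    [0,0,-50,0,0,0],
    [0,0,-50,0,0,0],
    [0,0,-30,0,0,0]
  ],
  "grip": 100
}}

```text
clock: 17.95
position: [0.5578, 0.0229, 0.2142]
tool_rot: [-3.141, 0.004, 0.002]
force: [0.8, 0.3, 0.2]
grip_width: 0.0854
```

Call:
{"fn": "arm_command", "kwargs": {
  "targets": [
    [-20,-43,0,0,0,0],
    [-20,-43,0,0,0,0],
    [-20,-43,0,0,0,0],
    [-20,-43,0,0,0,0],
    [-20,-43,0,0,0,0],
    [-20,-43,0,0,0,0],
    [-18,-40,0,0,0,0],
    [0,0,0,0,0,0]
  ]
}}

```text
clock: 18.75
position: [0.4175, 0.3303, 0.2193]
tool_rot: [-3.139, -0.006, -0.005]
force: [0.5, -1.4, 0.4]
grip_width: 0.0853
```

```bash
python3 -c "
from h import *
go(421.7,322.9,42)
f=cam('top');W=world(f);print(topfit(W,300,230,45,.11)); np.savez('t6.npz',**f)
"
```

```text
t 18.75 pos [417.5 330.3 219.3] shift [  3.1   7.9 177.3] turn [-0.16 -0.35 -0.3 ] F [ 0.5 -1.4  0.4] w 85.3 q [-0.22  0.5  -0.76  1.85  0.42  0.95 -1.17]
[560.2  23.7  21.7 109.8 107. ]
```

Oil stands at (560.2, 23.7) against a midpoint of (559.7, 22), which is good. Now the socket.

Call:
{"fn": "arm_command", "kwargs": {
  "targets": [
    [3,8,20,-0.2,-0.3,-0.3],
    [0,0,40,0,0,0],
    [0,0,40,0,0,0],
    [0,0,30,0,0,0],
    [0,0,0,0,0,0]
  ]
}}

```text
clock: 19.3
position: [0.4256, 0.3154, 0.0855]
tool_rot: [3.138, -0.004, -0.006]
force: [-0.2, -0.7, 1.0]
grip_width: 0.0856
```

```bash
python3 -c "
from h import *
go(421.7,322.9,42)"
```

```text
t 19.3 pos [425.6 315.4  85.5] shift [-4.1 -7.7 43.4] turn [ 0.2  -0.22 -0.37] F [-0.2 -0.7  1. ] w 85.6 q [-0.3   0.68 -0.62  1.95  0.61  0.7  -1.31]
```

Call:
{"fn": "arm_command", "kwargs": {
  "targets": [
    [-4,-7.5,10,0.2,-0.2,-0.4],
    [0,0,15,0,0,0],
    [0,0,12,0,0,0],
    [0,0,5,0,0,0],
    [0,0,0,0,0,0]
  ]
}}

```text
clock: 19.8
position: [0.4238, 0.3234, 0.0436]
tool_rot: [-3.139, -0.004, -0.001]
force: [-0.8, -0.5, -0.1]
grip_width: 0.0855
```

```bash
python3 -c "
from h import *
go(421.7,322.9,42)"
```

```text
t 19.8 pos [423.8 323.4  43.6] shift [-2.1  0.5  1.6] turn [-0.12 -0.21 -0.07] F [-0.8 -0.5 -0.1] w 85.5 q [-0.35  0.75 -0.57  1.96  0.68  0.63 -1.37]
```

Call:
{"fn": "arm_command", "kwargs": {
  "targets": [
    [-2,0.5,1.5,-0.1,-0.2,0],
    [0,0,0,0,0,0]
  ]
}}

```text
clock: 20.0
position: [0.4219, 0.3231, 0.0426]
tool_rot: [-3.141, -0.0, -0.001]
force: [0.0, -0.7, 0.0]
grip_width: 0.0854
```

Call:
{"fn": "arm_command", "kwargs": {
  "targets": [
    [0,0,0,0,0,0],
    [0,0,0,0,0,0],
    [0,0,0,0,0,0],
    [0,0,0,0,0,0],
    [0,0,0,0,0,0],
    [0,0,0,0,0,0],
    [0,0,0,0,0,0],
    [0,0,0,0,0,0]
  ],
  "grip": 0
}}

```text
clock: 20.8
position: [0.4223, 0.3233, 0.0437]
tool_rot: [-3.14, -0.002, -0.001]
force: [-0.9, -0.1, 0.5]
grip_width: 0.0352
```

```bash
python3 -c "
from h import *
go(421.7,322.9,42)"
```

```text
t 20.8 pos [422.3 323.3  43.7] shift [-0.6  0.4  1.7] turn [-0.08 -0.1  -0.08] F [-0.9 -0.1  0.5] w 35.2 q [-0.35  0.75 -0.57  1.96  0.68  0.63 -1.37]
```

Call:
{"fn": "arm_command", "kwargs": {
  "targets": [
    [0,0,-20,0,0,0],
    [0,0,-45,0,0,0],
    [0,0,-45,0,0,0],
    [0,0,-45,0,0,0],
    [20,41,0,0,0,0],
    [20,41,0,0,0,0],
    [20,41,0,0,0,0],
    [20,41,0,0,0,0]
  ]
}}

```text
clock: 21.6
position: [0.5013, 0.16, 0.2048]
tool_rot: [-3.139, -0.001, 0.011]
force: [0.3, 0.2, -2.5]
grip_width: 0.035
```

Call:
{"fn": "arm_command", "kwargs": {
  "targets": [
    [20,41,0,0,0,0],
    [20,41,0,0,0,0],
    [20,41,0,0,0,0],
    [20,41,0,0,0,0],
    [20,41,0,0,0,0],
    [15,20,0,0,0,0],
    [0,0,0,0,0,0]
  ]
}}

```text
clock: 22.3
position: [0.6226, -0.0827, 0.2032]
tool_rot: [3.141, 0.0, 0.002]
force: [-1.2, 0.8, -2.3]
grip_width: 0.0351
```

```bash
python3 -c "
from h import *
go(627.7,-104.3,100)"
```

```text
t 22.3 pos [622.6 -82.7 203.2] shift [  5.1  21.5 103.2] turn [0.02 0.01 0.12] F [-1.2  0.8 -2.3] w 35.1 q [ 0.48  0.65 -0.68  1.61  0.46  1.04 -0.33]
```

Call:
{"fn": "arm_command", "kwargs": {
  "targets": [
    [5,21.5,0,0,0,0],
    [0,0,0,0,0,0],
    [0,0,30,0,0,0],
    [0,0,40,0,0,0],
    [0,0,30,0,0,0],
    [0,0,0,0,0,0]
  ]
}}

```text
clock: 22.9
position: [0.6268, -0.1036, 0.1]
tool_rot: [-3.141, 0.0, 0.002]
force: [-0.3, 0.7, -1.8]
grip_width: 0.035
```

```bash
python3 -c "
from h import *
go(627.7,-104.3,43.5)"
```

```text
t 22.9 pos [ 626.8 -103.6  100. ] shift [ 0.9  0.7 56.5] turn [-0.03  0.02  0.13] F [-0.3  0.7 -1.8] w 35.0 q [ 0.46  0.79 -0.61  1.66  0.55  0.88 -0.37]
```

Call:
{"fn": "arm_command", "kwargs": {
  "targets": [
    [0.9,0.7,15,0,0,0.1],
    [0,0,20,0,0,0],
    [0,0,13,0,0,0],
    [0,0,2,0,0,0]
  ]
}}

```text
clock: 23.3
position: [0.6296, -0.1031, 0.0512]
tool_rot: [-3.141, -0.004, 0.001]
force: [0.2, 0.7, -1.2]
grip_width: 0.0351
```

Call:
{"fn": "arm_command", "kwargs": {
  "targets": [
    [0,0,0,0,0,0]
  ]
}}

```text
clock: 23.4
position: [0.6299, -0.103, 0.0516]
tool_rot: [-3.141, -0.004, 0.001]
force: [0.3, 1.3, -2.0]
grip_width: 0.0348
```

```bash
python3 -c "
from h import *
go(627.7,-104.3,43.5)"
```

```text
t 23.4 pos [ 629.9 -103.    51.6] shift [-2.2  1.3  8.1] turn [-0.03 -0.23  0.06] F [ 0.3  1.3 -2. ] w 34.8 q [ 0.44  0.85 -0.57  1.67  0.6   0.8  -0.41]
```

Call:
{"fn": "arm_command", "kwargs": {
  "targets": [
    [-2,1.2,4,0,-0.2,0],
    [0,0,2,0,0,0]
  ]
}}

```text
clock: 23.6
position: [0.6286, -0.1044, 0.047]
tool_rot: [-3.141, -0.002, 0.001]
force: [0.5, -0.4, -1.8]
grip_width: 0.0349
```

Call:
{"fn": "arm_command", "kwargs": {
  "targets": [
    [0,0,1.3,0,0,0]
  ]
}}

```text
clock: 23.7
position: [0.6288, -0.1045, 0.046]
tool_rot: [-3.142, -0.003, 0.001]
force: [-0.2, -0.3, -2.8]
grip_width: 0.0348
```

Call:
{"fn": "arm_command", "kwargs": {
  "targets": [
    [0,0,1.2,0,0,0]
  ]
}}

```text
clock: 23.8
position: [0.629, -0.1045, 0.045]
tool_rot: [3.142, -0.003, 0.001]
force: [-0.2, 0.0, -3.2]
grip_width: 0.0348
```

Call:
{"fn": "arm_command", "kwargs": {
  "targets": [
    [0,0,1.2,0,0,0]
  ]
}}

```text
clock: 23.9
position: [0.6291, -0.1046, 0.0439]
tool_rot: [3.141, -0.004, 0.001]
force: [0.9, 0.0, -2.2]
grip_width: 0.0349
```

Call:
{"fn": "arm_command", "kwargs": {
  "targets": [
    [-1,0,1.2,0,-0.2,0]
  ]
}}

```text
clock: 24.0
position: [0.6291, -0.1047, 0.0436]
tool_rot: [3.141, -0.002, 0.0]
force: [0.5, -1.9, 19.2]
grip_width: 0.035
```

Call:
{"fn": "arm_command", "kwargs": {
  "targets": [
    [0,0,0.8,0,0,0]
  ]
}}

```text
clock: 24.1
position: [0.6292, -0.1047, 0.0437]
tool_rot: [3.141, -0.003, 0.0]
force: [-8.9, 0.4, 16.1]
grip_width: 0.035
```

Touchdown. Open only partly, since the block is close, and rise.

Call:
{"fn": "arm_command", "kwargs": {
  "targets": [
    [0,0,-0.5,0,0,0],
    [0,0,0,0,0,0],
    [0,0,0,0,0,0],
    [0,0,-15,0,0,0],
    [0,0,-40,0,0,0],
    [0,0,-50,0,0,0],
    [0,0,-50,0,0,0]
  ],
  "grip": 60
}}

```text
clock: 24.8
position: [0.6262, -0.1037, 0.2002]
tool_rot: [-3.14, 0.006, 0.002]
force: [0.1, -0.9, -0.5]
grip_width: 0.0513
```

Call:
{"fn": "arm_command", "kwargs": {
  "targets": [
    [-34,36,0,0,0,0],
    [-34,36,0,0,0,0],
    [-34,36,0,0,0,0],
    [-34,36,0,0,0,0],
    [-34,36,0,0,0,0],
    [-34,36,0,0,0,0],
    [0,0,0,0,0,0]
  ],
  "grip": 100
}}

```text
clock: 25.5
position: [0.4209, -0.3236, 0.214]
tool_rot: [3.138, -0.009, 0.006]
force: [1.5, 1.1, -0.4]
grip_width: 0.085
```

```bash
python3 -c "
from h import *
go(419.2,-342.7,36)
f=cam('top');W=world(f);np.savez('t7.npz',**f)
s=W[:, :].reshape(-1,3)*1000
for n,(x,y),z in(('socket',(628,-104),55),('oil',(560,22),110),('head',(545,-104),91)):
  q=s[(np.hypot(s[:,0]-x,s[:,1]-y)<45)&(abs(s[:,2]-z)<4)];print(n,len(q),cv2.minEnclosingCircle(q[:,:2].astype(np.float32)) if len(q) else '')
"
```

```text
t 25.5 pos [ 420.9 -323.6  214. ] shift [ -3.3  18.4 178.1] turn [ 0.22 -0.49  0.32] F [ 1.5  1.1 -0.4] w 85.0 q [ 1.07  0.49 -0.71  1.86  0.39  0.92  0.18]
socket 251 ((630.1276245117188, -104.13777923583984), 17.92812728881836)
oil 108 ((559.621337890625, 23.435914993286133), 10.712047576904297)
head 201 ((545.7269897460938, -103.38353729248047), 14.902958869934082)
```

Call:
{"fn": "arm_command", "kwargs": {
  "targets": [
    [-3,18,0,0.2,-0.5,0.3],
    [0,0,40,0,0,0],
    [0,0,40,0,0,0],
    [0,0,40,0,0,0],
    [0,0,0,0,0,0]
  ]
}}

```text
clock: 26.05
position: [0.4257, -0.3392, 0.0957]
tool_rot: [3.138, -0.007, 0.006]
force: [-0.6, 0.9, 1.0]
grip_width: 0.0851
```

```bash
python3 -c "
from h import *
go(419.2,-342.7,40)"
```

```text
t 26.05 pos [ 425.7 -339.2   95.7] shift [-7.   3.3 55.7] turn [ 0.2  -0.42  0.36] F [-0.6  0.9  1. ] w 85.1 q [ 0.99  0.67 -0.59  1.92  0.56  0.72  0.07]
```

Call:
{"fn": "arm_command", "kwargs": {
  "targets": [
    [-7,3.3,10,0.2,-0.4,0.4],
    [0,0,18,0,0,0],
    [0,0,18,0,0,0],
    [0,0,7,0,0,0],
    [0,0,0,0,0,0]
  ]
}}

```text
clock: 26.55
position: [0.4224, -0.3446, 0.0479]
tool_rot: [3.137, -0.005, -0.0]
force: [-0.6, 0.3, 0.7]
grip_width: 0.0853
```

```bash
python3 -c "
from h import *
go(419.2,-342.7,40)"
```

```text
t 26.55 pos [ 422.4 -344.6   47.9] shift [-3.2 -2.   7.9] turn [ 0.27 -0.27 -0.01] F [-0.6  0.3  0.7] w 85.3 q [ 0.96  0.74 -0.53  1.93  0.63  0.63  0.02]
```

Call:
{"fn": "arm_command", "kwargs": {
  "targets": [
    [-3,-2,7,0.3,-0.3,0],
    [0,0,1,0,0,0],
    [0,0,0,0,0,0]
  ]
}}

```text
clock: 26.85
position: [0.4202, -0.3435, 0.042]
tool_rot: [3.14, -0.001, -0.001]
force: [0.3, 0.4, 0.3]
grip_width: 0.0855
```

Call:
{"fn": "arm_command", "kwargs": {
  "targets": [
    [0,0,0,0,0,0],
    [0,0,0,0,0,0],
    [0,0,0,0,0,0],
    [0,0,0,0,0,0],
    [0,0,0,0,0,0],
    [0,0,0,0,0,0],
    [0,0,0,0,0,0]
  ],
  "grip": 0
}}

```text
clock: 27.55
position: [0.4204, -0.3439, 0.0432]
tool_rot: [3.139, -0.002, -0.001]
force: [0.1, -1.3, -0.7]
grip_width: 0.0489
```

```bash
python3 -c "
from h import *
go(419.2,-342.7,40)"
```

```text
t 27.55 pos [ 420.4 -343.9   43.2] shift [-1.2 -1.2  3.2] turn [ 0.13 -0.11 -0.06] F [ 0.1 -1.3 -0.7] w 48.9 q [ 0.96  0.75 -0.53  1.93  0.63  0.63  0.02]
```

Call:
{"fn": "arm_command", "kwargs": {
  "targets": [
    [0,0,-20,0,0,0],
    [0,0,-45,0,0,0],
    [0,0,-50,0,0,0],
    [0,0,-45,0,0,0],
    [26,-38,0,0,0,0],
    [26,-38,0,0,0,0],
    [26,-38,0,0,0,0],
    [26,-38,0,0,0,0]
  ]
}}

```text
clock: 28.35
position: [0.5236, -0.1943, 0.2092]
tool_rot: [3.139, -0.0, -0.015]
force: [1.1, -0.1, -0.4]
grip_width: 0.0484
```

Call:
{"fn": "arm_command", "kwargs": {
  "targets": [
    [26,-38,0,0,0,0],
    [26,-38,0,0,0,0],
    [26,-38,0,0,0,0],
    [24,-35,0,0,0,0],
    [0,0,0,0,0,0]
  ]
}}

```text
clock: 28.85
position: [0.633, -0.0336, 0.2087]
tool_rot: [3.141, -0.001, -0.009]
force: [-2.1, 0.3, -1.3]
grip_width: 0.0484
```

```bash
python3 -c "
from h import *
go(629.5,-37.4,100)"
```

```text
t 28.85 pos [633.  -33.6 208.7] shift [ -3.6   3.8 108.7] turn [ 0.02 -0.07 -0.52] F [-2.1  0.3 -1.3] w 48.4 q [ 0.4   0.66 -0.69  1.59  0.46  1.06 -0.42]
```

Call:
{"fn": "arm_command", "kwargs": {
  "targets": [
    [-3.5,3.8,0,0,0,-0.5],
    [0,0,0,0,0,0],
    [0,0,40,0,0,0],
    [0,0,40,0,0,0],
    [0,0,25,0,0,0],
    [0,0,0,0,0,0]
  ]
}}

```text
clock: 29.45
position: [0.6279, -0.0435, 0.1014]
tool_rot: [3.139, -0.002, -0.005]
force: [-0.2, 0.2, -0.7]
grip_width: 0.0484
```

```bash
python3 -c "
from h import *
go(629.5,-37.4,43)"
```

```text
t 29.45 pos [627.9 -43.5 101.4] shift [ 1.4 -6.3 58.3] turn [ 0.17 -0.14 -0.26] F [-0.2  0.2 -0.7] w 48.4 q [ 0.38  0.78 -0.62  1.68  0.57  0.87 -0.49]
```

Call:
{"fn": "arm_command", "kwargs": {
  "targets": [
    [1.5,-6,0,0.2,-0.1,-0.3],
    [0,0,0,0,0,0],
    [0,0,18,0,0,0],
    [0,0,18,0,0,0],
    [0,0,10,0,0,0],
    [0,0,0,0,0,0]
  ]
}}

```text
clock: 30.05
position: [0.6313, -0.0393, 0.0572]
tool_rot: [3.142, -0.006, -0.002]
force: [-0.1, 0.4, -0.7]
grip_width: 0.0483
```

```bash
python3 -c "
from h import *
go(629.5,-37.4,43)"
```

```text
t 30.05 pos [631.3 -39.3  57.2] shift [-1.9 -1.9 14.2] turn [ 0.   -0.34 -0.12] F [-0.1  0.4 -0.7] w 48.3 q [ 0.35  0.84 -0.59  1.69  0.61  0.8  -0.52]
```

Call:
{"fn": "arm_command", "kwargs": {
  "targets": [
    [-2,-2,6,0,-0.3,-0.1],
    [0,0,5,0,0,0],
    [0,0,1,0,0,0]
  ]
}}

```text
clock: 30.35
position: [0.6294, -0.0368, 0.0445]
tool_rot: [-3.142, -0.0, 0.0]
force: [-0.3, 0.5, -0.6]
grip_width: 0.0486
```

Call:
{"fn": "arm_command", "kwargs": {
  "targets": [
    [-0.5,-0.5,1.2,0,-0.2,0]
  ]
}}

```text
clock: 30.45
position: [0.629, -0.0364, 0.0434]
tool_rot: [-3.142, 0.003, 0.0]
force: [-0.2, -0.4, -1.0]
grip_width: 0.0485
```

Call:
{"fn": "arm_command", "kwargs": {
  "targets": [
    [-0.3,0,1.2,0,-0.1,0]
  ]
}}

```text
clock: 30.55
position: [0.629, -0.0362, 0.0431]
tool_rot: [3.141, 0.004, 0.0]
force: [-8.7, -1.3, 27.0]
grip_width: 0.0484
```

Call:
{"fn": "arm_command", "kwargs": {
  "targets": [
    [0,0,1.2,0,0,0]
  ]
}}

```text
clock: 30.65
position: [0.629, -0.0362, 0.0431]
tool_rot: [3.141, 0.004, -0.0]
force: [-11.3, -1.0, 24.5]
grip_width: 0.0485
```

Call:
{"fn": "arm_command", "kwargs": {
  "targets": [
    [0,0,-0.5,0,0,0],
    [0,0,0,0,0,0],
    [0,0,0,0,0,0],
    [0,0,-15,0,0,0],
    [0,0,-40,0,0,0],
    [0,0,-50,0,0,0],
    [0,0,-50,0,0,0]
  ],
  "grip": 75
}}

```text
clock: 31.35
position: [0.6271, -0.0356, 0.2001]
tool_rot: [-3.141, 0.013, 0.002]
force: [1.9, -1.6, 0.4]
grip_width: 0.0643
```

Call:
{"fn": "arm_command", "kwargs": {
  "targets": [
    [-30,-35,-15,0,0,0],
    [-30,-40,0,0,0,0],
    [-30,-40,0,0,0,0],
    [-30,-40,0,0,0,0],
    [-30,-40,0,0,0,0],
    [-30,-40,0,0,0,0],
    [-20,-40,0,0,0,0],
    [0,0,0,0,0,0]
  ]
}}

```text
clock: 32.15
position: [0.4257, 0.2449, 0.2322]
tool_rot: [-3.14, -0.007, -0.001]
force: [0.5, -0.6, -1.1]
grip_width: 0.0638
```

```bash
python3 -c "
from h import *
go(419.2,342.7,250)
for n in('top','scene'):
  f=cam(n);s=world(f).reshape(-1,3)*1000; save(f,n+'9.png')
  for k,(x,y),z in(('tub',(629,-35),50),('socket',(629,-104),55),('oil',(560,22),110),('head',(545,-104),91),('flange',(545,-104),66),('bearing',(545,-104),60),('old',(575.7,376.5),20),('mug',(598.6,-361.9),85)):
    q=s[(np.hypot(s[:,0]-x,s[:,1]-y)<45)&(abs(s[:,2]-z)<2.5)];print(n,k,len(q),*(np.round(cv2.minEnclosingCircle(q[:,:2].astype(np.float32))[0],1) if len(q) else ''),np.median(q[:,2]).round(1))
cv2.imwrite('pics/t9c.png',cv2.resize(cv2.imread('pics/top9.png')[80:380,100:530],None,fx=1.8,fy=1.8))
cv2.imwrite('pics/s9c.png',cv2.resize(cv2.imread('pics/scene9.png')[160:380,140:440],None,fx=2.6,fy=2.6))
"
```

```text
t 32.15 pos [425.7 244.9 232.2] shift [ -6.5 -97.8 -17.6] turn [-0.09 -0.42 -0.06] F [ 0.5 -0.6 -1.1] w 63.8 q [-0.02  0.42 -0.81  1.94  0.39  0.93 -1.02]
top tub 440 629.3 -35.6 49.9
top socket 225 629.6 -104.1 55.1
top oil 94 559.4 23.3 110.0
top head 180 545.9 -103.7 91.0
top flange 230 543.5 -103.0 65.9
top bearing 282 545.4 -103.8 60.2
top old 343 577.4 375.5 19.7
top mug 254 598.8 -361.9 85.0
scene tub 228 630.1 -33.5 50.8
scene socket 124 630.3 -100.7 55.4
scene oil 52 560.5 27.3 110.6
scene head 78 545.8 -101.6 91.5
scene flange 131 545.5 -100.1 66.2
scene bearing 108 545.8 -100.6 60.4
scene old 193 577.7 379.5 20.6
scene mug 181 598.2 -359.4 85.2
```

View pics/t9c.png

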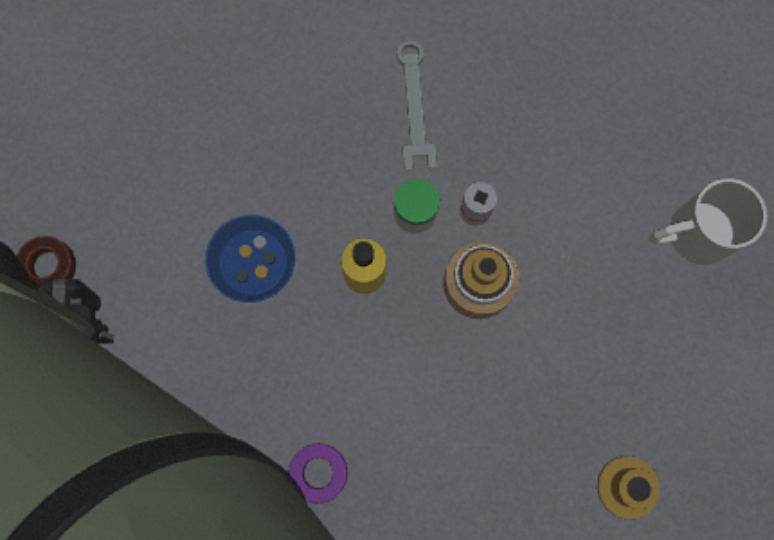

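View pics/s9c.png

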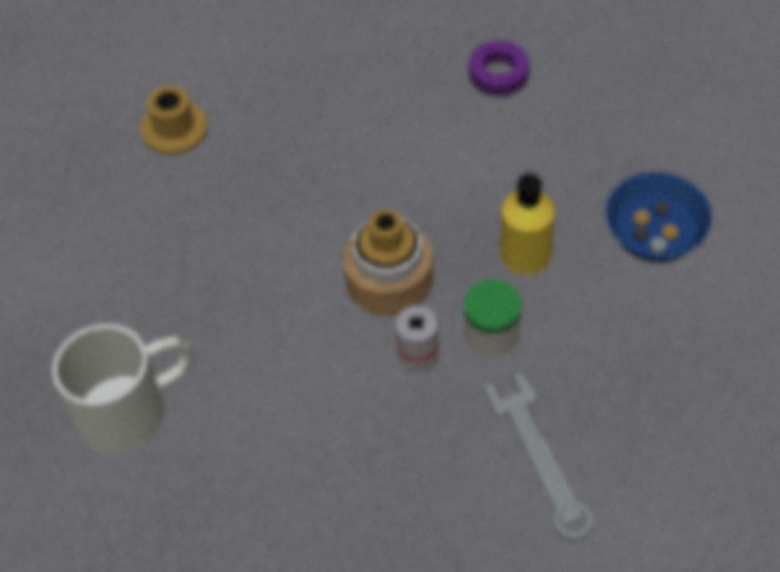

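Everything stands as asked. Handing in.

```bash
python3 -c "
from h import *
print(bot.job_done())"
```

```text
the job is handed in; nothing more can be done
None
```

The kit is set out as asked and the job was handed in at about 32 s, inside the 136 s limit. I worked in the order given: bearing, bush, oil bottle, socket, tub.

The final check with the top camera showed:

| Item | Measured | Asked |
|---|---|---|
| Bearing on the block | about 1 mm off centre, top at 60 mm | centred, flat |
| Bush in the bore | flange top at 65.9 mm, head top at 91.0 mm | 66 and 91 mm, fully seated |
| Oil bottle | about 1.5 mm from the midpoint of block and dish centres | midway |
| Socket behind block | gap about 27 mm, in line within 1 mm | about 25 mm |
| Tub left of socket | gap about 25.5 mm | about 25 mm |

- **Camera disagreement:** the scene camera put everything 2–4 mm farther left in y than the top camera. The shift is about the same for every object, so the gaps and centring hold. I relied on the top camera.
- **Things to leave:** the mug has not moved and the spanner looks unmoved in the pictures, though I did not measure it again. The old bearing read 2 mm off its first position, but the arm hid part of it in that view and never went near it.
- **Bearing grasp:** the arm rose a few millimetres while the jaws closed on the bearing. It still came up level and was placed by touch.

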